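# Fetch the bite block kept behind a swab jar

## Task

The next patient needs the yellow bite block, which is kept behind the blue-lidded jar in the birch organiser. Lift that jar out and stand it upright on the bare counter, lay the bite block flat on the floor of the steel kidney dish, the same way up as it stood, and let go, then put the jar back upright where it stood at the front of its bay. Set both down without dropping them, and leave everything else where it is.

Things in the scene. Friction and masses are not known exactly. Their poses are not given: they have to be found in the camera images.
- jar_blue: plain aluminium cylinder jar with a blue lid (fixed on) and a blue band, 60 mm diameter, 140 mm tall, about 0.3 kg. It stands at the front of one of the organiser's three bays, hiding the bite block. Origin: centre of its underside; z up along the jar.
- bite_block: yellow plastic ribbed wedge (mouth prop), 34 mm wide along its x with flat upright sides, 70 mm long along its y, 48 mm high at -y falling in ribs to 27 mm at +y, 80 g. Stands flat on the bay's floor, long side across the bay, about 15 mm behind the blue-lidded jar and 30 mm clear of the bay's back wall. Origin: centre of its underside; z up.
- kidney_dish: open bean-shaped steel dish, 240 mm long (x), 130 mm wide, 42 mm high, loose on the counter left or right of the organiser, 0.35 kg. Origin: under the middle of its floor, midway between the long walls; both ends curve 25 mm to -y. Floor 3 mm thick, 96 mm wide at the middle; walls lean outward. The bite block fits lengthwise (its y along the dish's x) over the origin with room for fingers.
- organiser: birch tray fixed to the counter, 168 mm deep (x), 345 mm wide (y), open above: three bays centred at y = -112, 0, +112 mm, each 103 mm wide, 150 mm deep. Floor 12 mm above the counter; walls 45 mm high, 9 mm thick; front lip (-x, toward the robot) 26 mm high. Jars stand at x = -35 mm in their bays. The counter in front is bare. Origin: centre of its underside; +x to its back.
- jar_green: same jar with green lid and band, at the front of another bay; leave it. Origin: centre of its underside.
- jar_red: same jar with red lid and band, at the front of another bay; leave it. Origin: centre of its underside.
- carton: small cardboard carton with a blue stripe, 32 x 62 x 44 mm high, standing behind the red-lidded jar; leave it. Origin: centre of its underside.
- spatula_rest: white ceramic spatula rest, an oblong trough 215 mm long (x), 72 mm wide, 16 mm high, on the counter across the organiser from the kidney dish; leave it. Origin: centre of its underside.
- spatula: alginate spatula, green handle and steel blade, 190 mm long along x, lying in the spatula rest; leave it. Origin: underside, near the middle of its length.

How it is judged:
By the outcome, as a careful person would: the job done as asked, in the order asked, and still so for the second after the job is handed in, with the robot touching nothing.
It also fails if it takes over 72 s, if anything falls off the work surface, if the arm or the gripper's body presses on something with over 40 N, if the wrist force passes 120 N, or if a joint passes its speed limit or range.

## Robot

A 6-joint arm with a two-finger parallel gripper is mounted at the origin on the work surface. World frame = base frame: x ahead of the robot, y to its left, z up, the work surface at z = 0. Lengths are in m, angles in rad, forces in N, time in s.
With the tool pointing down it reaches from about 0.275 to 0.825 m from the base axis. Payload 4.9 kg.
Tool frame: the origin (TCP) lies at the very end of the fingers, on their centre line; the grasp point (between the pads) lies 19 mm behind it; z points along the fingers, y is the line along which they close (so a half turn about z gives the same grasp; the last joint's range is limited). The gripper opens to 85 mm and grips with 20 to 120 N. Pads are 22 mm wide; open, the fingers measure 114 mm over their backs; the gripper's body (76 mm by 85 mm) begins 54 mm behind the grasp point. The pads swing forward as they close: fully open they stand 13 mm farther back than shut.
Start: joints at [-1.428, 0.326, -0.193, 1.052, 0, 1.437], TCP at [0.15, -0.529, 0.231] pointing down, gripper open.
Joint ranges: [-2.65, 2.65], [-0.97, 1.79], [-1.3, 1.35], [-1.93, 2.1], [-1.47, 1.37], [-3.14, 3.14]. Speed limits (rad/s): [2.57, 2.57, 3.14, 3.14, 3.14, 3.14].

## Interface

Orientations are given as a rotation vector (axis times angle).
In Python, from rig import r gives the robot as it stands. Calls block until the motion is done:
- r.move_pose(position, orientation): joint-space move of the TCP to a pose.
- r.line_to(position, attitude=None, rate=0.15, guard=None): straight line of the TCP; attitude=None keeps the orientation; rate is the mean speed in m/s. With guard (N) it stops when the force on the tool has changed by that much, and returns True; else False.
- r.move_joints(angles): joint-space move.
- r.move_gripper(opening, newtons=None): opening from 0.0 (shut) to 1.0 (fully open); newtons is the grip in N (None keeps the last); returns when the fingers have stopped.
- r.wait(seconds).
- r.inverse_kinematics(position, orientation): joint angles nearest the present ones, or None.
- r.get_image(name): name is "scene" or "top"; returns the picture (400x640x3 uint8, red, green, blue); there is no depth.
- r.camera_info(name): a dict with "fx", "fy", "cx", "cy" (pixels), "distortion" ([k1, k2, p1, p2, k3] as OpenCV has them; the pictures are not rectified), "camera_from_world" (4x4, takes a point from world to camera coordinates). Camera axes: x right, y up, looking along -z (the intrinsics and any distortion apply to the point x, -y, -z); pixel columns grow to the right and rows downward; lengths in m; the calibration is good to about 2 mm. A picture is of the moment at which its call begins. camera_info takes no time and is no camera call.
A pose or a line that the arm cannot do raises r.MotionError and nothing moves.
- r.hand_in(): hands the job in; it is judged then, once.
Trained networks look in the newest picture that a camera, given by its name, has taken for a name from the list of things; names that differ only in an ending like _2 or _b are one class to them, and where a whole thing is asked for, a point or a joint stands for the part that bears it (a point fixed in the world has none). Each returns a list of dicts, best first, with "conf" (0 to 1); they miss things now and then, are a little off and sometimes report something else, mostly with a low value. They report only what shows in the picture. A call takes as long as a camera call.
- r.find_in(camera, query): "rect" ([left, top, right, bottom] as shares, 0 to 1, of the picture: columns of its width, rows of its height, round what is visible of it).
- r.tip_of(camera, query): "point" ([row, column] as shares, 0 to 1, of the picture: columns of its width, rows of its height: a listed point, or the origin of a listed thing).
Readings, each from a call of its own:
- r.current_time(): time.
- r.current_joint_pos(): joint angles.
- r.current_qd(): joint speeds.
- r.current_joint_efforts(): joint torques, N m.
- r.current_eef_pos(): TCP position.
- r.current_orientation(): TCP orientation.
- r.current_wrist_force(): force on the tool from outside, world axes, zero at the start.
- r.current_torque(): the same for the moment, N m.
- r.current_grip_width(): opening from 0.0 (shut) to 1.0 (fully open).
- r.current_grip_force(): force on a finger pad.
Only numpy, scipy, OpenCV 4.12 (cv2) and the standard library are available. Lean on these libraries where they do the work, as an engineer would, in place of code of your own. Each camera call takes 0.05 s, during which the arm holds its last target. There are 200 camera calls.

## Working session

There is one attempt and no reset: what is moved stays moved. The work goes in short steps, each a Python script; the robot and the scene stay as the last script left them, time stands still between calls to the robot, and variables do not carry over. Pictures are saved under pics/ and viewed, at most 10 in all, crops included, and the job is handed in when it is done.

```bash
mkdir -p pics; ls; python3 - <<'E'
from rig import r
import cv2,numpy as np
for c in("scene","top"):
    im=r.get_image(c); cv2.imwrite(f"pics/{c}0.png",im[:,:,::-1])
    i=r.camera_info(c); print(c,i)
    for q in["jar_blue","jar_green","jar_red","bite_block","kidney_dish","organiser","carton","spatula_rest"]:
        f=[(np.round(np.array(d["rect"])*[640,400,640,400],0).tolist(),round(d["conf"],2)) for d in r.find_in(c,q)[:2]]
        t=[(np.round(np.array(d["point"])[::-1]*[640,400],1).tolist(),round(d["conf"],2)) for d in r.tip_of(c,q)[:2]]
        print(q,f,t)
print(r.current_time(),r.current_orientation())
E
```

```text
pics
rig.py
scene {'fx': 437.4608124891062, 'fy': 437.4608124891062, 'cx': 313.74797748008973, 'cy': 198.8265213935365, 'distortion': array([-0.10011462,  0.        ,  0.        ,  0.        ,  0.        ]), 'camera_from_world': array([[-0.90384354,  0.42780092,  0.00729607,  0.48634857],
       [-0.33676247, -0.72181241,  0.60463036,  0.14671823],
       [ 0.26392782,  0.5440342 ,  0.79647278, -1.12975081],
       [ 0.        ,  0.        ,  0.        ,  1.        ]])}
jar_blue [([325.0, 226.0, 364.0, 284.0], 0.68)] [([341.0, 270.5], 0.67)]
jar_green [([303.0, 180.0, 334.0, 244.0], 0.95)] [([315.7, 233.8], 0.56)]
jar_red [([276.0, 142.0, 307.0, 203.0], 0.88)] [([293.7, 192.1], 0.76)]
bite_block [] [([312.5, 286.4], 0.9), ([316.5, 231.3], 0.5)]
kidney_dish [([261.0, 103.0, 329.0, 118.0], 0.63), ([388.0, 261.0, 511.0, 343.0], 0.58)] [([448.1, 312.8], 0.91)]
organiser [([234.0, 168.0, 382.0, 327.0], 0.56)] [([299.9, 237.8], 0.92)]
carton [([256.0, 181.0, 280.0, 220.0], 0.8)] [([269.5, 205.3], 0.72)]
spatula_rest [([253.0, 97.0, 332.0, 125.0], 0.75)] [([314.5, 232.3], 0.75), ([295.0, 11
[... 552 characters left out ...]
.5, 234.7], 0.45)]
jar_green [([288.0, 164.0, 315.0, 195.0], 0.67)] [([307.7, 179.6], 0.93), ([349.9, 157.0], 0.38)]
jar_red [([337.0, 160.0, 369.0, 193.0], 0.96), ([155.0, 194.0, 222.0, 300.0], 0.63)] [([351.3, 180.4], 0.57)]
bite_block [([236.0, 144.0, 272.0, 164.0], 0.57)] [([254.2, 156.1], 0.72), ([260.0, 181.2], 0.33)]
kidney_dish [([155.0, 195.0, 222.0, 299.0], 0.78)] [([183.8, 244.2], 0.75)]
organiser [([230.0, 126.0, 382.0, 204.0], 0.58)] [([304.8, 169.5], 0.8)]
carton [([337.0, 148.0, 361.0, 161.0], 0.64)] [([253.7, 155.1], 0.66), ([348.7, 157.0], 0.56)]
spatula_rest [([444.0, 186.0, 494.0, 283.0], 0.82)] [([468.7, 233.7], 0.98)]
1.7 [-3.11151811e+00 -4.33464195e-01 -1.26933067e-05]
```

```bash
python3 - <<'E'
import cv2
a=cv2.imread("pics/scene0.png")[90:360,220:560]; b=cv2.imread("pics/top0.png")[110:320,140:510]
cv2.imwrite("pics/s0c.png",cv2.resize(a,None,fx=2.2,fy=2.2,interpolation=cv2.INTER_CUBIC)); cv2.imwrite("pics/t0c.png",cv2.resize(b,None,fx=2.1,fy=2.1,interpolation=cv2.INTER_CUBIC))
E
cat > h.py <<'E'
from rig import r
import cv2,numpy as np
from scipy.optimize import least_squares
I={c:r.camera_info(c) for c in("scene","top")}
def proj(c,P):
    i=I[c];P=np.atleast_2d(P);T=i["camera_from_world"]
    Q=(P@T[:3,:3].T+T[:3,3])*[1,-1,-1]
    K=np.array([[i["fx"],0,i["cx"]],[0,i["fy"],i["cy"]],[0,0,1]])
    return cv2.projectPoints(Q,np.zeros(3),np.zeros(3),K,i["distortion"])[0][:,0]
def tri(ps,z=None):
    "ps: dict camera->pixel (col,row); z fixed or None"
    f=lambda p:np.concatenate([proj(c,p if z is None else [p[0],p[1],z])[0]-u for c,u in ps.items()])
    s=least_squares(f,[.55,0,.05] if z is None else [.55,0],x_scale=.1)
    return s.x,np.abs(s.fun).max()
E
python3 - <<'E'
from h import *
np.set_printoptions(precision=4,suppress=True)
D=dict(blue=((341,270.5),(258.8,181.4)),green=((315.7,233.8),(307.7,179.6)),red=((293.7,192.1),(351.3,180.4)),bite=((312.5,286.4),(254.2,156.1)),dish=((448.1,312.8),(183.8,244.2)),org=((299.9,237.8),(304.8,169.5)),carton=((269.5,205.3),(348.7,157)),rest=((295,110.7),(468.7,233.7)))
for k,(s,t) in D.items():
    z={'dish':0,'org':0,'rest':0}.get(k,.012)
    print(k,*tri(dict(scene=s,top=t)),tri(dict(scene=s),z)[0],tri(dict(top=t),z)[0])
E
```

```text
blue [0.5524 0.156  0.0093] 0.9145557864401894 [0.5517 0.1582] [0.5541 0.1541]
green [ 0.5584  0.0426 -0.0072] 2.041505340726303 [0.5602 0.0563] [0.5603 0.0388]
red [ 0.5592 -0.0634  0.0187] 0.04464269224217787 [ 0.5572 -0.0682] [ 0.5602 -0.0637]
bite [0.6173 0.166  0.01  ] 0.9917438022600891 [0.6193 0.1657] [0.6145 0.1672]
dish [0.4029 0.3287 0.0061] 0.2683556923326478 [0.4005 0.327 ] [0.4023 0.3311]
org [ 0.5895  0.045  -0.0017] 1.351381126336662 [0.5923 0.0442] [0.5861 0.0468]
carton [ 0.619  -0.0584  0.0074] 1.0447814277790712 [ 0.6219 -0.0566] [ 0.6159 -0.0569]
rest [ 0.4372 -0.3441 -0.0051] 1.5013020842683318 [ 0.4362 -0.3358] [ 0.4397 -0.3443]
```

View pics/s0c.png

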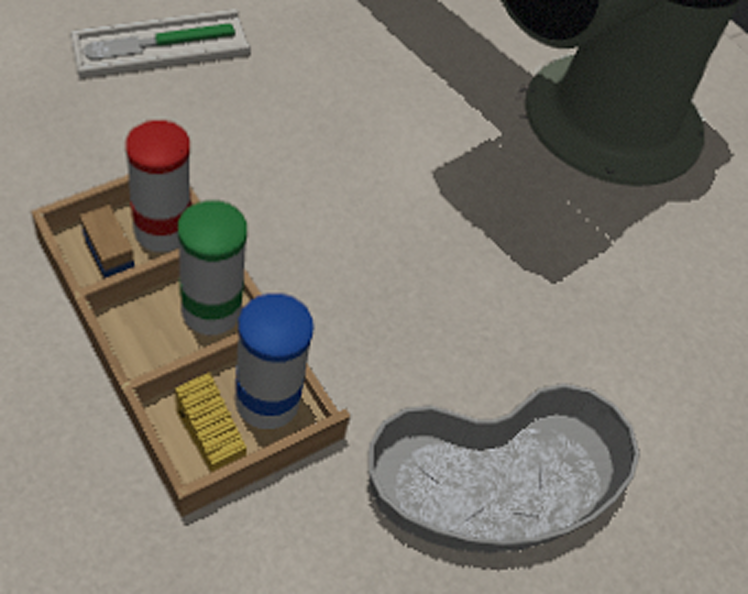

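View pics/t0c.png

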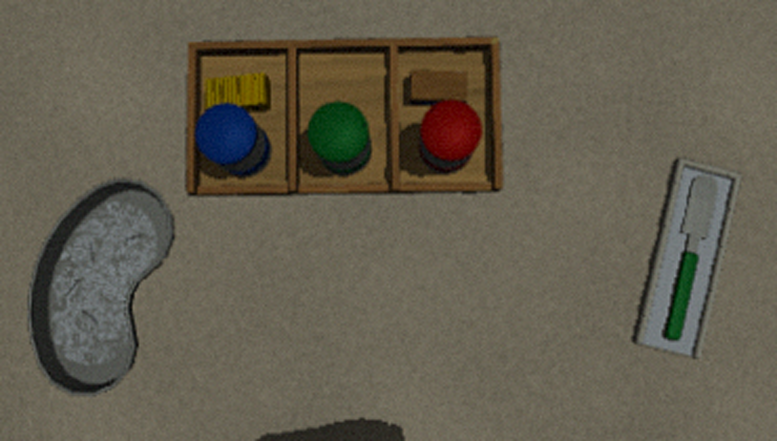

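The scene view shows the blue jar (crop 273,360) in the organiser's +y bay with the yellow block behind it (210,420). The dish is at the robot's left (500,480). In the top view the block is at crop (237,90) and the dish is at (100,285), with its concave side towards -y. Next I refine the poses.

```bash
cat >> h.py <<'E'
def jarfit(c_imgs,hue):
    "lid disc (r 30 mm) centre from colour blob extents in both views"
    m={}
    for c,im in c_imgs.items():
        H=cv2.cvtColor(im,cv2.COLOR_RGB2HSV)
        k=cv2.inRange(H,(hue-10,110,40),(hue+10,255,255))
        n,l,s,_=cv2.connectedComponentsWithStats(k)
        # lid: biggest blob
        j=1+np.argmax(s[1:,4]); m[c]=np.array([s[j,0]-.5,s[j,0]+s[j,2]-.5,s[j,1]-.5]) 
    t=np.linspace(0,2*np.pi,120)
    D=np.c_[.03*np.cos(t),.03*np.sin(t),0*t]
    def f(p):
        o=[]
        for c,u in m.items():
            q=proj(c,D+p); o+=[q[:,0].min()-u[0],q[:,0].max()-u[1],q[:,1].min()-u[2]]
        return np.array(o)
    s=least_squares(f,[.55,.15,.15],x_scale=.1); return s.x,s.fun
def bitepts(p,n=1):
    "vertices of wedge at x,y,z,yaw"
    x,y,z,a=p; V=np.array([[sx*.017,sy*.035,h] for sx in(-1,1) for sy,h in((-1,0),(-1,.048),(1,0),(1,.027))])
    R=np.array([[np.cos(a),-np.sin(a),0],[np.sin(a),np.cos(a),0],[0,0,1]])
    return V@R.T+[x,y,z]
def orgpts(x,y,a):
    V=np.array([[sx*.084,sy*.1725,.045 if sx>0 else .026] for sx,sy in((1,1),(1,-1),(-1,-1),(-1,1))])
    R=np.array([[np.cos(a),-np.sin(a),0],[np.sin(a),np.cos(a),0],[0,0,1]])
    return V@R.T+[x,y,0]
def fitorg(ps):
    f=lambda p:np.concatenate([(proj(c,orgpts(*p))-u).ravel() for c,u in ps.items()])
    s=least_squares(f,[.589,.045,0],x_scale=.1); return s.x,s.fun
E
python3 - <<'E'
from h import *
np.set_printoptions(precision=4,suppress=True)
im={c:cv2.imread(f"pics/{c}0.png")[:,:,::-1].copy() for c in I}
print("blue",*jarfit(im,112)); print("green",*jarfit(im,65))
t=np.array([[189,42],[497,38],[501,189],[189,194.]])/2.1+[140,110]
s=np.array([[185,512],[33,212],[131,182],[347,415.]])/2.2+[220,90]
print(fitorg(dict(top=t)))
# dish ring model overlays, top
p=np.array([.4025,.330]);a=np.deg2rad(-15.3)
print(r.inverse_kinematics([.42,-.1,.12],[np.pi,0,0]))
x=np.linspace(-.065,.065,30)
sp=np.c_[x,-.025*(x/.065)**2]
def off(d):
    n=np.c_[-np.gradient(sp[:,1]),np.gradient(sp[:,0])];n/=np.linalg.norm(n,axis=1)[:,None]
    th=[]
    L=sp+d*n;Rr=(sp-d*n)[::-1]
    def cap(c,n0,sg): return [c+d*(np.cos(q)*n0+sg*np.sin(q)*np.array([n0[1],-n0[0]])) for q in np.linspace(0,np.pi,15)]
    return np.vstack([L,cap(sp[-1],n[-1],1),Rr,cap(sp[0],-n[0],1)])
R=np.array([[np.cos(a),-np.sin(a)],[np.sin(a),np.cos(a)]])
for c in("top","scene"):
    o=cv2.resize(im[c][:,:,::-1].copy(),None,fx=4,fy=4,interpolation=cv2.INTER_CUBIC)
    for d,z,col in((.0625,.042,(0,0,255)),(.048,.003,(255,0,0))):
        q=off(d)@R.T+p; P=proj(c,np.c_[q,np.full(len(q),z)])
        cv2.polylines(o,[((P+.5)*4).astype(np.int32)],True,col,1)
    cv2.circle(o,tuple(((proj(c,[[*p,.003]])[0]+.5)*4).astype(int)),4,(0,255,0),-1)
    o=o[680:1300,560:960] if c=="top" else o[980:1420,1500:2080]
    cv2.imwrite(f"pics/d_{c}.png",o)
A=cv2.imread("pics/d_top.png")[:580];B=cv2.imread("pics/d_scene.png")[:,:]
B=cv2.resize(B,(395,300));W=np.zeros((580,800,3),np.uint8);W[:,:400]=A;W[:300,405:]=B
cv2.imwrite("pics/dish.png",W)
E
```

```text
blue [0.6808 0.3612 0.4904] [-14.8038  23.3091   1.5209  32.9929 -19.3615  -9.726 ]
green [0.557  0.0478 0.1414] [-0.0126  0.0819  0.0471 -0.3469  0.4154 -0.0523]
(array([0.591 , 0.0482, 0.0308]), array([-0.9122, -0.1161,  0.9137, -0.6221,  0.0651,  0.5683, -0.0833,
        0.1112]))
[-0.4051  0.2303 -0.6472  0.6933  0.      2.7365]
```

View pics/dish.png

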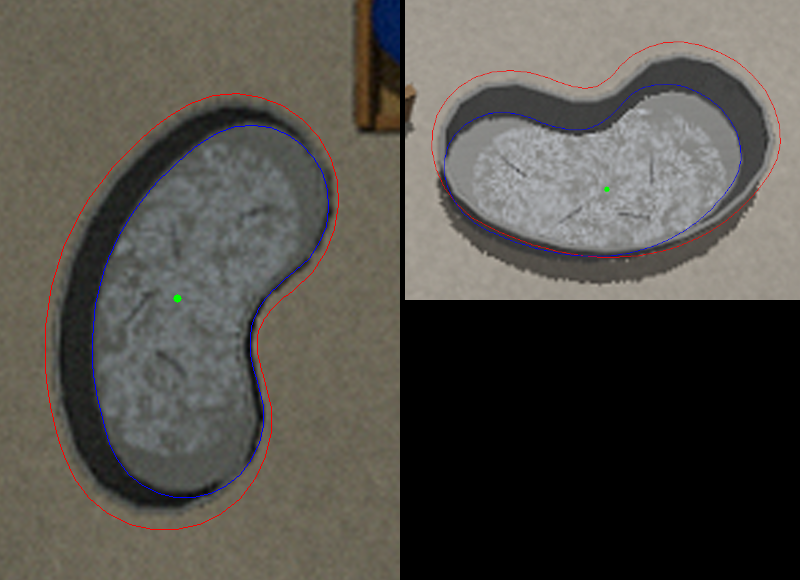

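The overlay's floor outline matches the dish at (0.4025, 0.330), yaw −15°. Next I fix the blue lid segmentation by restricting it to the detected box.

```bash
sed -i 's/def jarfit(c_imgs,hue):/def jarfit(c_imgs,hue,roi=None):/; s/^        n,l,s,_=cv2.conn/        if roi:\n            b=roi[c]; z=np.zeros_like(k); z[b[1]:b[3],b[0]:b[2]]=k[b[1]:b[3],b[0]:b[2]]; k=z\n&/' h.py
python3 - <<'E'
from h import *
np.set_printoptions(precision=4,suppress=True)
im={c:cv2.imread(f"pics/{c}0.png")[:,:,::-1].copy() for c in I}
b=jarfit(im,112,dict(scene=(315,210,375,256),top=(225,150,275,200)));print("blue",*b)
cv2.imwrite
# yellow bite extents
for c,roi in(("scene",(290,245,350,310)),("top",(230,140,280,170))):
    H=cv2.cvtColor(im[c],cv2.COLOR_RGB2HSV);k=cv2.inRange(H,(22,150,60),(35,255,255))
    y,x=np.nonzero(k[roi[1]:roi[3],roi[0]:roi[2]]);print(c,x.min()+roi[0],x.max()+roi[0],y.min()+roi[1],y.max()+roi[1],len(x))
    for a in(0.03,0.03+np.pi): 
        P=proj(c,bitepts((.617,.162,.012,a)));print(P.min(0),P.max(0))
for p,a in(([.5535,.157,.10],0),([.42,-.1,.09],0),([.615,.163,.016],np.pi/2)):
    for yaw in(a,a+np.pi,a+np.pi/2):
        q=(cv2.Rodrigues(np.array([0,0,yaw]))[0]@cv2.Rodrigues(np.array([np.pi,0,0.]))[0])
        print(p,yaw,r.inverse_kinematics(p,cv2.Rodrigues(q)[0].ravel()))
E
```

```text
blue [0.5543 0.16   0.1431] [ 0.1045 -0.4072 -0.0928  0.1294 -0.3885  0.2658]
scene 300 331 260 303 672
[296.8896 255.4197] [329.0646 302.5831]
[297.1452 260.6776] [329.4669 302.5831]
top 237 268 144 163 407
[239.6337 143.5828] [271.1109 162.399 ]
[237.9267 144.1194] [271.1109 162.399 ]Traceback (most recent call last):
  File "<stdin>", line 14, in <module>
cv2.error: OpenCV(4.12.0) /io/opencv/modules/calib3d/src/calibration_base.cpp:151: error: (-210:Unsupported format or combination of formats) The matrices must have 32f or 64f data type in function 'Rodrigues'
```

```bash
cat >> h.py <<'E'
def ori(a):
    R=cv2.Rodrigues(np.array([0,0,float(a)]))[0]@cv2.Rodrigues(np.array([np.pi,0,0.]))[0]
    return cv2.Rodrigues(R)[0].ravel()
E
python3 - <<'E'
from h import *
np.set_printoptions(precision=3,suppress=True)
yaw=None
for p,a in(([.554,.16,.10],0),([.42,-.1,.09],0),([.615,.163,.016],np.pi/2),([.4025,.33,.01],np.pi/2-.267)):
    for y in(a,a+np.pi,a+np.pi/2):
        print(p,round(y,2),r.inverse_kinematics(p,ori(y)))
x,y=.554,.16
o=ori(np.pi/2)
r.move_pose([x-.12,y,.26],o); r.move_pose([x,y,.19],o)
r.line_to([x,y,.1]); print(r.current_wrist_force())
r.move_gripper(0,60); print(r.current_grip_width(),r.current_grip_force(),r.current_eef_pos(),r.current_wrist_force())
r.line_to([x,y,.15],rate=.1); print(r.current_time(),r.current_wrist_force())
E
```

```text
[0.554, 0.16, 0.1] 0 [ 0.153  0.492 -0.3    0.779  0.    -2.988]
[0.554, 0.16, 0.1] 3.14 [ 0.153  0.492 -0.3    0.779  0.     0.153]
[0.554, 0.16, 0.1] 1.57 [ 0.153  0.492 -0.3    0.779  0.     1.724]
[0.42, -0.1, 0.09] 0 [-0.405  0.275 -0.684  0.612  0.     2.737]
[0.42, -0.1, 0.09] 3.14 [-0.405  0.275 -0.684  0.612  0.    -0.405]
[0.42, -0.1, 0.09] 1.57 [-0.405  0.275 -0.684  0.612  0.     1.166]
[0.615, 0.163, 0.016] 1.57 [ 0.143  0.685 -0.198  0.688  0.     1.714]
[0.615, 0.163, 0.016] 4.71 [ 0.143  0.685 -0.198  0.688  0.    -1.428]
[0.615, 0.163, 0.016] 3.14 [ 0.143  0.685 -0.198  0.688  0.     0.143]
[0.4025, 0.33, 0.01] 1.3 [ 0.545  0.532 -0.531  0.507  0.     2.383]
[0.4025, 0.33, 0.01] 4.45 [ 0.545  0.532 -0.531  0.507  0.    -0.759]
[0.4025, 0.33, 0.01] 2.87 [ 0.545  0.532 -0.531  0.507  0.     0.812]
[ 1.251 -0.937  0.078]
0.6894790845718667 63.44249367713928 [0.555 0.16  0.102] [-2.145 -0.083  5.329]
6.7167 [-0.885  1.263 -3.468]
```

```bash
python3 - <<'E'
from h import *
np.set_printoptions(precision=4,suppress=True)
o=ori(np.pi/2)
r.line_to([.554,.16,.17],rate=.15)
r.line_to([.42,.10,.17],rate=.2)
r.move_pose([.42,-.1,.125],o)
r.line_to([.42,-.1,.100],rate=.1)
print(r.line_to([.42,-.1,.084],rate=.03,guard=4),r.current_eef_pos(),r.current_wrist_force())
r.move_gripper(1.0); r.line_to([.42,-.1,.20],rate=.2)
r.move_pose([.42,.0,.26],o)
im={}
for c in I:
    im[c]=r.get_image(c); cv2.imwrite(f"pics/{c}1.png",im[c][:,:,::-1])
    print([(np.round(np.array(d["point"])[::-1]*[640,400],1),d["conf"]) for d in r.tip_of(c,"bite_block")[:2]])
print(r.current_time())
a=cv2.resize(im["scene"][150:330,230:430],None,fx=3,fy=3); b=cv2.resize(im["top"][120:270,220:360],None,fx=3,fy=3)
cv2.imwrite("pics/v1.png",np.hstack([a[:,:,::-1],np.vstack([b,np.zeros((540-450,420,3),np.uint8)])[:,:200*0+200,::-1]]))
E
```

```text
True [ 0.4199 -0.1002  0.0892] [-0.651  -0.5081  1.5315]
[(array([315.8, 289.8]), 0.73)]
[(array([254.8, 158. ]), 0.78)]
11.3667
```

View pics/v1.png

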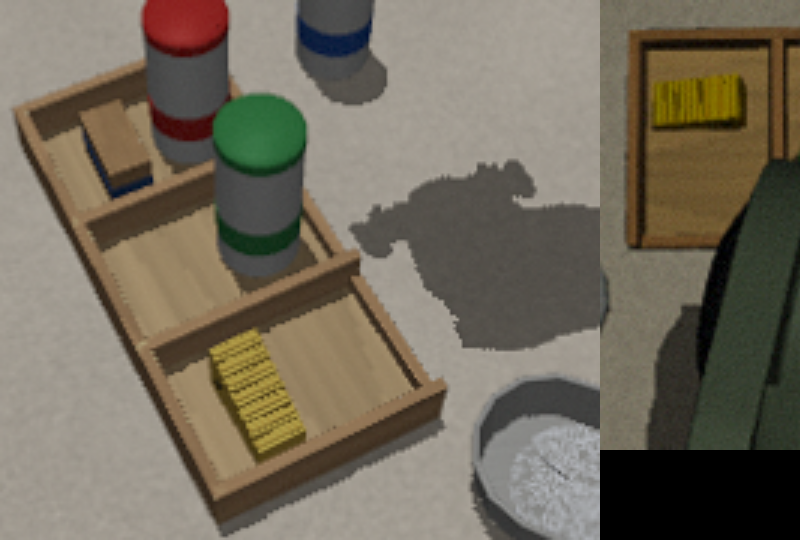

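The jar stands upright on the counter (crop 335,60), and the block is fully visible at crop (258,390). I now fit the wedge silhouette in both views.

```bash
cat >> h.py <<'E'
from scipy.optimize import minimize
def bitefit(im,rois,x0,yaws):
    S=4;M={}
    for c,b in rois.items():
        H=cv2.cvtColor(im[c],cv2.COLOR_RGB2HSV);k=cv2.inRange(H,(20,130,20),(36,255,255))
        z=np.zeros_like(k);z[b[1]:b[3],b[0]:b[2]]=k[b[1]:b[3],b[0]:b[2]]
        z=cv2.morphologyEx(z,cv2.MORPH_CLOSE,np.ones((3,3)))
        M[c]=cv2.resize(z[b[1]:b[3],b[0]:b[2]],None,fx=S,fy=S,interpolation=cv2.INTER_NEAREST)>0
    def f(p):
        e=0
        for c,b in rois.items():
            q=(proj(c,bitepts(p))-[b[0],b[1]]+.5)*S-.5
            k=np.zeros(M[c].shape,np.uint8)
            cv2.fillConvexPoly(k,cv2.convexHull(np.round(q*16).astype(np.int32)),1,shift=4)
            e+=1-(M[c]&(k>0)).sum()/(M[c]|(k>0)).sum()
        return e
    out=[]
    for a in yaws:
        s0=np.array([*x0,a]);sim=np.vstack([s0]+[s0+d for d in np.diag([.01,.01,.01,.15])])
        s=minimize(f,s0,method="Nelder-Mead",options=dict(initial_simplex=sim,xatol=1e-5,fatol=1e-5,maxiter=400));out.append((s.fun,s.x))
    return sorted(out,key=lambda t:t[0])
E
python3 - <<'E'
from h import *
np.set_printoptions(precision=4,suppress=True)
im={c:cv2.imread(f"pics/{c}1.png")[:,:,::-1].copy() for c in I}
roi=dict(scene=(292,250,340,312),top=(232,135,275,170))
for q in bitefit(im,roi,[.615,.162,.012],[-.05,-.05+np.pi,.1,.1+np.pi]):print(q)
print(tri(dict(scene=(315.8,289.8),top=(254.8,158.))))
E
```

```text
(np.float64(0.6044534887264258), array([0.6138, 0.1656, 0.005 , 0.0414]))
(np.float64(0.6075093510666673), array([0.6153, 0.169 , 0.0124, 0.0166]))
(np.float64(0.6308976256442437), array([0.6153, 0.1659, 0.0144, 3.1311]))
(np.float64(0.6332155681989446), array([0.6157, 0.1654, 0.0151, 3.1291]))
(array([ 0.613 ,  0.1682, -0.0044]), np.float64(0.030050546303300507))
```

```bash
sed -i 's/(20,130,20),(36,255,255)/(23,165,25),(36,255,255)/' h.py; python3 - <<'E'
from h import *
np.set_printoptions(precision=4,suppress=True)
im={c:cv2.imread(f"pics/{c}1.png")[:,:,::-1].copy() for c in I}
H=cv2.cvtColor(im["scene"],cv2.COLOR_RGB2HSV);print(H[270:276,325:350:8].reshape(-1,3)[:6],H[280:290:3,312:318:2].reshape(-1,3))
roi=dict(scene=(292,250,340,312),top=(232,135,275,170))
R=bitefit(im,roi,[.615,.162,.012],[-.05,-.05+np.pi,.1,.1+np.pi])
for q in R:print(q)
P=R[0][1];O=[]
for c in I:
    b=roi[c];o=cv2.resize(im[c][b[1]:b[3],b[0]:b[2],::-1],None,fx=8,fy=8,interpolation=cv2.INTER_NEAREST)
    H=cv2.cvtColor(im[c],cv2.COLOR_RGB2HSV);k=cv2.inRange(H,(23,165,25),(36,255,255))[b[1]:b[3],b[0]:b[2]]
    m=cv2.cvtColor(cv2.resize(k,None,fx=8,fy=8,interpolation=cv2.INTER_NEAREST),cv2.COLOR_GRAY2BGR)
    q=((proj(c,bitepts(P))-[b[0],b[1]]+.5)*8).astype(int)
    for i in range(4):
        cv2.line(o,tuple(map(int,q[i])),tuple(map(int,q[i+4])),(255,0,0),1)
    for s in(0,4):
        for i,j in((0,1),(1,3),(3,2),(2,0)):cv2.line(o,tuple(map(int,q[s+i])),tuple(map(int,q[s+j])),(0,0,255),1)
    w=np.zeros((500,400,3),np.uint8);w[:o.shape[0],:o.shape[1]]=o;O.append(w)
cv2.imwrite("pics/bite.png",np.hstack(O))
E
```

```text
[[ 18  88 147]
 [ 19  91 149]
 [ 19  86 151]
 [ 18  88 147]
 [ 17  88 150]
 [ 18  90 150]] [[ 24 154 175]
 [ 23 160 164]
 [ 23 159 136]
 [ 24 148 181]
 [ 23 173  87]
 [ 24 151 171]
 [ 24 157 167]
 [ 24 152 174]
 [ 22 171 116]
 [ 25 148 174]
 [ 23 158 132]
 [ 24 153 162]]
(np.float64(1.0150706225402533), array([0.6162, 0.1692, 0.0104, 0.0455]))
(np.float64(1.017327114613551), array([0.6158, 0.169 , 0.0127, 0.0598]))
(np.float64(1.0639341801922337), array([0.6164, 0.1669, 0.0098, 3.3069]))
(np.float64(1.0656757844474878), array([0.6165, 0.1678, 0.0113, 3.3038]))
```

View pics/bite.png

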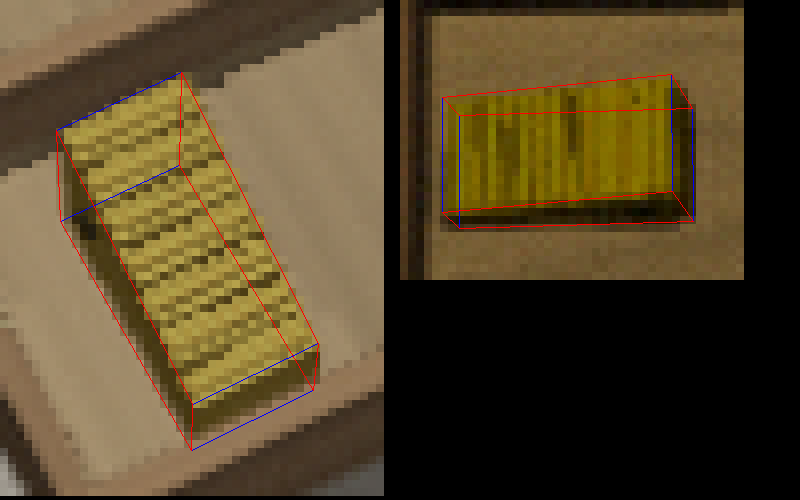

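The overlay confirms the tall end at −y and yaw about 0.05. I'll refit once with per-view thresholds, then grasp.

```bash
sed -i 's/(23,165,25),(36,255,255)/(20,120 if c=="scene" else 200,20),(38,255,255)/' h.py; python3 - <<'E'
from h import *
np.set_printoptions(precision=4,suppress=True)
im={c:cv2.imread(f"pics/{c}1.png")[:,:,::-1].copy() for c in I}
roi=dict(scene=(292,250,340,312),top=(240,135,275,170))
for q in bitefit(im,roi,[.615,.162,.012],[-.05,-.05+np.pi,.1,.1+np.pi]):print(q)
E
```

```text
(np.float64(0.12751816021750184), array([0.6157, 0.1687, 0.0125, 0.035 ]))
(np.float64(0.1283825612261168), array([0.6156, 0.1684, 0.0124, 0.037 ]))
(np.float64(0.2091315116483049), array([0.6157, 0.1677, 0.0174, 3.1638]))
(np.float64(0.21023142132152284), array([0.6157, 0.1677, 0.0168, 3.1688]))
```

```bash
python3 - <<'E'
from h import *
np.set_printoptions(precision=4,suppress=True)
b=np.array([.6157,.1685]);a=.036
g=b+.003*np.array([np.sin(a),-np.cos(a)])
o=ori(a-np.pi/2)
r.move_gripper(.58)
r.move_pose([*g,.20],o); r.line_to([*g,.06])
print(r.line_to([*g,.016],rate=.06,guard=6),r.current_eef_pos(),r.current_orientation(),o)
r.move_gripper(0,40); e=r.current_eef_pos();print(r.current_grip_width(),r.current_grip_force(),e,r.current_wrist_force())
r.line_to([*g,.05],rate=.08);r.line_to([*g,.15]);print(r.current_grip_width(),r.current_wrist_force(),r.current_time())
d=np.array([.4025,.330]);w=-.267-np.pi/2
t=d+.003*np.array([np.sin(w),-np.cos(w)]); o2=ori(w-np.pi/2)
r.move_pose([*t,.12],o2)
r.line_to([*t,.03])
z=e[2]-.0124+.003
print("target z",z,r.line_to([*t,z-.004],rate=.03,guard=2.5),r.current_eef_pos(),r.current_wrist_force(),r.current_time())
for c in I: cv2.imwrite(f"pics/{c}2.png",r.get_image(c)[:,:,::-1])
E
```

```text
False [0.6161 0.1655 0.0162] [-2.2608  2.1809 -0.0004] [ 2.2611 -2.1811 -0.    ]
0.39474399769516416 41.057990826666355 [0.6164 0.1656 0.0167] [ 0.5969 -0.9644  2.52  ]
0.3971724070868607 [-0.5886 -0.2535 -0.7096] 17.875
target z 0.007253437170604663 True [0.3994 0.3306 0.0075] [0.1346 0.0223 3.6192] 21.2917
```

Contact came at the expected floor height, so I release, retreat clear and look.

```bash
python3 - <<'E'
from h import *
np.set_printoptions(precision=4,suppress=True)
r.move_gripper(.6); e=r.current_eef_pos()
r.line_to([e[0],e[1],.14],rate=.12)
r.move_pose([.40,.0,.26],ori(np.pi/2)); r.move_gripper(1.0)
im={}
for c in I:
    im[c]=r.get_image(c); cv2.imwrite(f"pics/{c}3.png",im[c][:,:,::-1])
    print(c,[(np.round(np.array(d["point"])[::-1]*[640,400],1),d["conf"]) for d in r.tip_of(c,"bite_block")[:1]])
    print([(np.round(np.array(d["rect"])*[640,400,640,400],1),d["conf"]) for d in r.find_in(c,"jar_blue")[:1]])
print(r.current_time())
roi=dict(scene=(400,255,500,345),top=(150,200,225,300))
for q in bitefit(im,roi,[.40,.33,.003],[-1.84,-1.84+np.pi]):print(q)
a=cv2.resize(im["scene"][240:350,370:530],(480,330)); b=cv2.resize(im["top"][190:305,145:235],(270,345))
W=np.zeros((345,750,3),np.uint8);W[:330,:480]=a;W[:,480:]=b;cv2.imwrite("pics/v3.png",W[:,:,::-1])
E
```

```text
scene [(array([448.4, 313.5]), 0.71)]
[(array([324.5, 121. , 358.1, 175.6]), 0.61)]
top [(array([184.8, 243. ]), 0.91)]
[(array([374.3, 227.1, 387. , 250.9]), 0.62)]
25.0333
(np.float64(0.23054404323975097), array([ 0.4022,  0.3301,  0.0001, -1.8077]))
(np.float64(0.315355500307941), array([0.4015, 0.3309, 0.0053, 1.3094]))
```

View pics/v3.png

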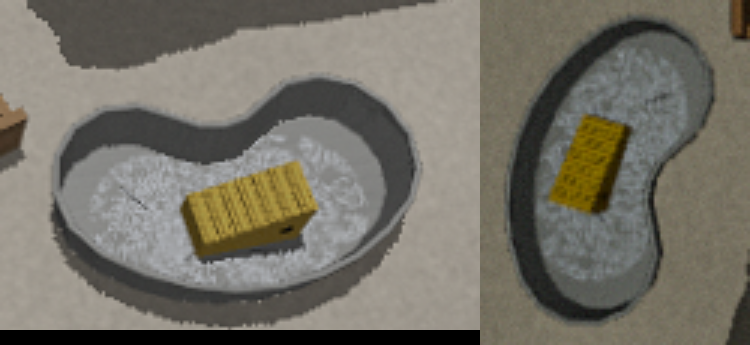

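The block lies flat and centred in the dish, upright (crop 250,210). Now I return the jar.

```bash
python3 - <<'E'
from h import *
np.set_printoptions(precision=4,suppress=True)
o=ori(np.pi/2)
r.move_pose([.42,-.1,.19],o); r.line_to([.42,-.1,.089])
r.move_gripper(0,60); e=r.current_eef_pos();print(r.current_grip_width(),e)
r.line_to([.42,-.1,.17]); r.line_to([.42,.10,.175],rate=.2); r.line_to([.554,.16,.175],rate=.15)
r.line_to([.554,.16,.112],rate=.1)
print(r.line_to([.554,.16,.095],rate=.03,guard=4),r.current_eef_pos(),e[2]+.012,r.current_wrist_force())
r.move_gripper(1.0); r.line_to([.554,.16,.22],rate=.15)
r.move_joints([-1.428,.326,-.193,1.052,0,1.437])
im={}
for c in I:
    im[c]=r.get_image(c); cv2.imwrite(f"pics/{c}4.png",im[c][:,:,::-1])
print(r.current_time(),r.current_wrist_force())
print(*jarfit(im,112,dict(scene=(315,210,375,256),top=(225,150,275,200))))
a=cv2.resize(im["scene"][90:350,225:535],None,fx=2.5,fy=2.2)
cv2.imwrite("pics/v4.png",a[:,:,::-1])
E
```

```text
0.6893035242769758 [ 0.4206 -0.1003  0.0902]
True [0.5538 0.1602 0.1018] 0.10215260164267098 [-1.4253  0.3443  4.2736]
35.1833 [-1.2724  0.8792  0.4113]
[0.5543 0.16   0.1431] [ 0.1045 -0.4072 -0.0928  0.1294 -0.3885  0.2658]
```

View pics/v4.png

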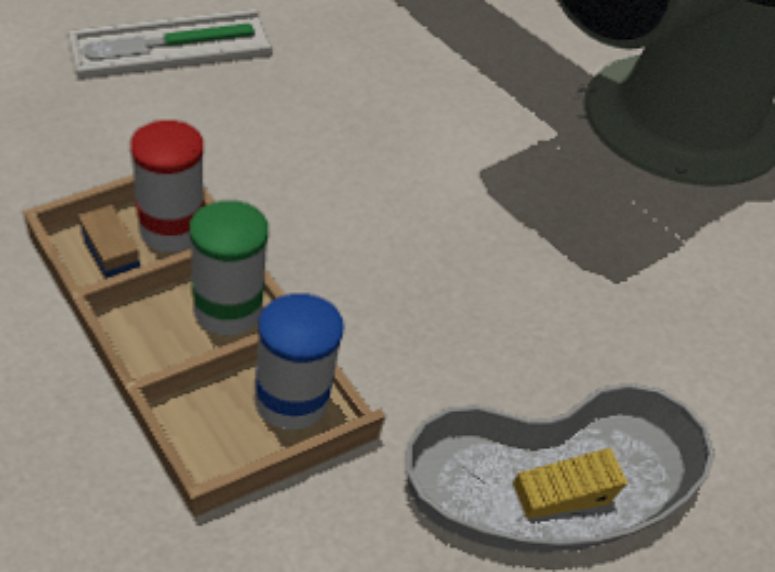

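The jar is upright at its original spot (crop 300,360), the block is in the dish (570,480), and everything else is unchanged.

```bash
python3 -c "
from rig import r
print(r.hand_in())"
```

```text
the job is handed in; nothing more can be done
None
```

The bite block lies flat and the same way up on the kidney dish floor, the blue-lidded jar is back upright where it stood, and I handed the job in at about 35 s of the 72 s allowed.

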